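# Bottom-bracket strip-down: spindle into the V-blocks, free the cup of unknown thread

## Robot

A 6-joint arm with a two-finger parallel gripper is mounted at the origin on the work surface. World frame = base frame: x ahead of the robot, y to its left, z up, the work surface at z = 0. Lengths are in m, angles in rad, forces in N, time in s.
With the tool pointing down it reaches from about 0.3 to 0.775 m from the base axis. Payload 14.6 kg.
Tool frame: the origin (TCP) lies on the centre line of the jaws, within the pads' length; the fingertips stand 14 mm ahead of it and the grasp point (between the pads) lies 5 mm behind it; x points along the fingers, y is the direction in which the jaws open and shut, and the axes are right-handed (so a half turn about x gives the same grasp; the last joint's range is limited). The gripper opens to 94 mm and grips with 3 to 60 N. Pads are 16 mm wide; open, the fingers measure 119 mm over their backs; the gripper's body (75 mm by 177 mm) begins 78 mm behind the grasp point.
Start: joints at [-1.324, 0.3, 1.521, -0, 1.321, -0.067], TCP at [0.17, -0.523, 0.219] pointing down, gripper open.
Joint ranges: [-3.03, 3.03], [-0.79, 2.21], [0.23, 2.52], [-1.04, 4.18], [0, 3.07], [-2.55, 2.55]. Speed limits (rad/s): [2.22, 2.22, 2.57, 3.14, 3.14, 3.14].

## Interface

Orientations are given as [roll, pitch, yaw] about the fixed x, y, z axes, in that order (R = Rz(yaw) Ry(pitch) Rx(roll)).
In Python, from station import * gives the robot as it stands. The module is installed in compiled form; this text tells all that it offers.
- The arm moves only by the shell command python3 -m handwheel 'ROWS' [FORCE]. ROWS is JSON, a list of rows, each a list of 3 entries, a list of its own where there are three numbers: the shift along the tool's x, y, z in mm, then the turn about the tool's x in rad, then the gripper command: -1 is fully open, 1 is shut, values between are in proportion. In form: [[[dx, dy, dz], spin, gripper], ...]. A call has exactly 5 rows; each row is the pose to reach, as a shift and turn from the pose measured when the call began, along the tool's axes at that moment; what a row does not reach only later rows make up. A row lasts 1/10 s, in which the tool goes at most 50 mm and 8.59 degrees, less where a joint would pass 70% of its speed; a pose out of reach is approached as far as the arm can. A call with a gripper value outside its range is refused whole. The fingers move at their own pace and stop on an object; FORCE is the grip in N (left out, the last holds). Time passes only in rows, so rows that repeat a pose let the fingers close, or fill a call up. It gives the time, the measured TCP pose, the force and the opening at its end, in the units of the state.
- get_obs(): the state, without advancing time (a new reading comes with each control period).
- camera(name): name is "scene" or "top"; returns (picture, depth): 480x640x3 uint8, blue, green, red; 480x640 float32, m along the optical axis (not along the pixel's ray), 0 where there is no reading.
- camera_info(name): a dict with "fx", "fy", "cx", "cy" (pixels), "extrinsics" (4x4, takes a point from camera to world coordinates). Camera axes: x right, y down, z forward; pixel columns grow to the right and rows downward; lengths in m; the calibration is good to about 2 mm. A picture is of the moment at which its call begins. camera_info takes no time and is no camera call.
- hand_in(): hands the job in, once; it reports no verdict.
The state is a dict: "time_s": time; "qpos": joint angles; "joint_vel": joint speeds; "tau": joint torques, N m; "ee_pos": TCP position; "eef_rot": TCP orientation; "force": force on the tool from outside, world axes, zero at the start; "moment": the same for the moment, N m; "grip_width": finger opening in m.
Only numpy, scipy, OpenCV 4.12 (cv2) and the standard library are available. Lean on these libraries where they do the work, as an engineer would, in place of code of your own. Each camera call takes 0.05 s, during which the arm holds its last target. There are 200 camera calls.

## Task

First lay the loose steel spindle level in both V-blocks, centred between them, and let go of it. Then take the round black cup off the bicycle frame's upright shell: nobody marked whether its thread is normal or reversed, so try turning it both ways until one way frees it, lift it straight out and finish still holding the cup in the gripper, a good 5 cm above where it was seated. Leave the spindle lying in the V-blocks and the small loose things lying about (bell, seat clamp, tin, hex key, wrench) where they are.

Things in the scene. Friction and masses are not known exactly. Their poses are not given: they have to be found in the camera images.
- spindle_mid (a point): Centre of the loose steel spindle, 0.22 kg: 150 mm long, a round shaft of 16 mm diameter over the middle 122 mm, with a 17 mm square block 14 mm long at each end. Its x axis runs along the spindle. It starts lying on the bench, its centre line 8.5 mm above the bench.
- vee_seat (a point): Where the spindle's centre belongs when seated: 48 mm above the bench, midway between two fixed aluminium V-blocks. Its x axis is the line along which the spindle must lie (either way round), z up. Blocks: 16 mm thick, centred 38 mm either side along x (60 mm clear between); 90-degree notches open upward, 37 mm wide at the mouth, upper edges 7 mm above this point; 46 mm wide overall.
- cradle: The fixed steel base plate that joins the two V-blocks: 116 mm by 56 mm, 8 mm thick. Origin at the centre of its underside, x along the spindle's seat.
- cup_mid (a point): Middle of the black ribbed grip of the cup, on its vertical axis: round, 48 mm diameter, 24 mm high, sitting on the shell's rim (so this point starts 12 mm above the rim). Grip from above at any yaw. 60 g, turns easily. Below the grip, hidden, a 31 mm stem with cross lugs reaches into the shell: lift more than 31 mm to get it out.
- cup_foot (a point): Bottom end of the cup's stem. Short coarse thread: turning 50 to 90 degrees (aim for 75) in the loosening direction frees it, up to a stop, and it then lifts straight out; the other way it is blocked within about 5 degrees (fingers then slip round it), and until freed it lifts only about 2 mm. Which way loosens, clockwise or anticlockwise, is random and cannot be seen.
- shell_rim (a point): Centre of the top rim of the fixed upright frame shell (grey tube, 42 mm outer diameter), 100 mm above the bench; z up.
- stand: Stand under the shell, origin on the bench on the shell's axis. Base plate 12 mm thick, 100 mm along y, from x = -65 to +135 mm. A clamp block 50 by 62 mm, 86 mm high (14 mm below the rim), is centred at x = +85 mm; stub tubes reach 49 mm out along +y and -y, 36 to 54 mm above the bench.
- bell: Bystander, leave alone: steel bicycle bell, dome 54 mm across, 36 mm high. Origin at the centre of its underside.
- seat_clamp: Bystander, leave alone: chrome seat clamp, ring 40 mm across, 16 mm high, with a lug and cross bolt. Origin at the centre of its underside.
- grease_tin: Bystander, leave alone: round metal tin, 60 mm across, 38 mm high. Origin at the centre of its underside.
- hex_key: Bystander, leave alone: L-shaped hex key, long leg 90 mm, short leg 28 mm, 8 mm thick, lying flat. Origin at the centre of its underside.
- wrench: Bystander, leave alone: flat wrench 150 mm long, lying flat. Origin at the centre of its underside.
There are look-alikes about, which are no part of the job. Of the things that look like the part that bears spindle_mid, the middle-sized one is meant. Leave any orange look-alike of the stand alone.

How it is judged:
By the outcome, as a careful person would: the job done as asked, in the order asked, and still so for the second after the job is handed in, while the arm keeps its last pose, push and grip.
It also fails if it takes over 61 s, if anything falls off the work surface, if the arm or the gripper's body presses on something with over 40 N, if the wrist force passes 120 N, or if a joint passes its speed limit or range.

## Working session

There is one attempt and no reset: what is moved stays moved. The work goes in short steps, Python scripts to look and compute and a shell command to move; the robot and the scene stay as the last step left them, time stands still between calls to the robot, and variables do not carry over. Pictures are saved under pics/ and viewed, about 8 in all and at most 12, crops included, and the job is handed in when it is done.

```bash
mkdir -p pics; cat > h.py <<'E'
from station import *
import numpy as np, cv2
def snap(n,f):
    p,d=camera(n); cv2.imwrite(f'pics/{f}.png',p); np.save(f'pics/{f}.npy',d); return p,d
def ray(n,u,v):
    c=camera_info(n);E=np.array(c["extrinsics"]);return E[:3,3],E[:3,:3]@np.array([(u-c["cx"])/c["fx"],(v-c["cy"])/c["fy"],1])
def onz(n,u,v,z):
    o,r=ray(n,u,v);return o+r*(z-o[2])/r[2]
def cloud(n,d):
    c=camera_info(n);E=np.array(c["extrinsics"]);v,u=np.mgrid[:480,:640]
    P=np.stack([(u-c["cx"])/c["fx"]*d,(v-c["cy"])/c["fy"]*d,d],-1);return P@E[:3,:3].T+E[:3,3]
E
python3 - <<'E'
from h import *
for n in("top","scene"):
    snap(n,n+"0");c=camera_info(n);print(n,c["fx"],np.round(c["extrinsics"],3).tolist())
print(get_obs())
E
```

```text
top 525.2553243832169 [[-0.022, -0.98, 0.196, 0.332], [-1.0, 0.025, 0.014, 0.037], [-0.019, -0.195, -0.981, 1.19], [0.0, 0.0, 0.0, 1.0]]
scene 533.3609335246875 [[0.848, 0.418, -0.327, 0.863], [0.53, -0.647, 0.548, -0.496], [0.017, -0.638, -0.77, 0.856], [0.0, 0.0, 0.0, 1.0]]
{'time_s': 0.1, 'qpos': array([-1.32365128e+00,  3.00431171e-01,  1.52152665e+00, -4.48843294e-06,
        1.32068613e+00, -6.66285480e-02]), 'joint_vel': array([-0.00062563, -0.00208498, -0.00116599,  0.00023536, -0.00120386,
       -0.00076949]), 'tau': array([-1.44399968e-03, -5.32654345e+01, -3.53286445e+01,  7.09199044e-02,
        2.35351530e-02, -6.72946840e-05]), 'ee_pos': array([ 0.16968456, -0.52293766,  0.21893125]), 'eef_rot': array([-1.63328945,  1.56974502,  1.82207792]), 'force': array([ 0.28481824,  0.14867126, -0.09767924]), 'moment': array([0.02190172, 0.0174867 , 0.01431069]), 'grip_width': 0.09423184915816178}
```

View pics/top0.png

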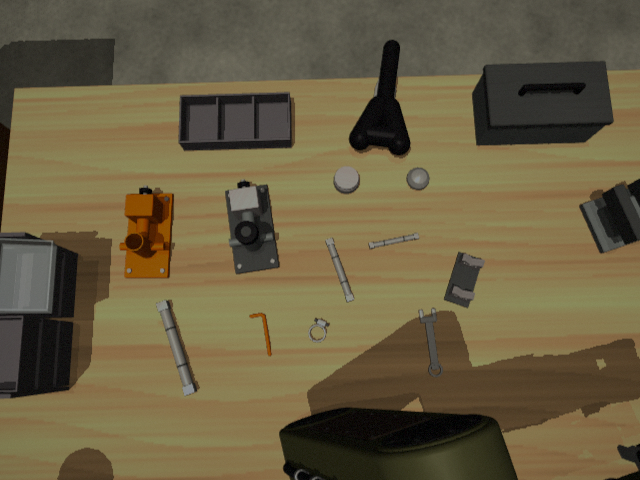

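View pics/scene0.png

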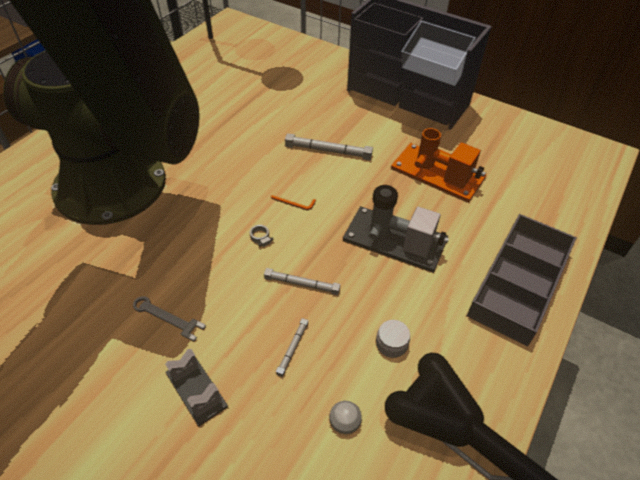

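Top view: there are three spindles, large at (178,347), middle at (340,270) and small at (394,241); the middle one should be 150 mm long. The V-block cradle is at (464,279). The grey stand with the black cup is at (247,232), and the orange look-alike is at (146,235). Next I measure these and confirm with one crop.

```bash
python3 - <<'E'
from h import *
p=cv2.imread('pics/top0.png');d=np.load('pics/top0.npy');P=cloud("top",d)
print("bench z",np.median(P[300:320,200:240,2]))
def box(m,u0,v0,u1,v1):
    k=np.zeros_like(m);k[v0:v1,u0:u1]=1;return m&k
hsv=cv2.cvtColor(p,cv2.COLOR_BGR2HSV)
grey=((hsv[...,1]<75)).astype(np.uint8)
for nm,b in dict(big=(150,290,205,400),mid=(318,232,362,306),small=(362,228,425,254)).items():
    m=box(grey,*b);c=max(cv2.findContours(m,0,2)[0],key=cv2.contourArea)
    q=np.array([onz("top",u,v,.0085)[:2] for u,v in c[:,0]])
    r=cv2.minAreaRect((q*1000).astype(np.float32));print(nm,r,len(c))
Z=P[...,2]
# cradle
m=np.zeros(Z.shape,bool);m[240:315,435:495]=1
for lo,hi in((.004,.02),(.047,.065)):
    k=m&(Z>lo)&(Z<hi);k=k.astype(np.uint8)
    n,l,s,c=cv2.connectedComponentsWithStats(k)
    for i in range(1,n):
        if s[i,4]>15:
            q=P[l==i];print("cradle",lo,s[i,4],np.round(c[i]),np.round(q.mean(0),4),cv2.minAreaRect((q[:,:2]*1000).astype(np.float32)))
# cup
m=np.zeros(Z.shape,bool);m[205:260,220:275]=1
k=m&(Z>.115)&(Z<.135);q=P[k];print("cup",k.sum(),np.round(q.mean(0),4),q[:,2].max(),cv2.minEnclosingCircle((q[:,:2]*1000).astype(np.float32)))
c=np.hstack([cv2.resize(p[220:320,310:430],(480,400),interpolation=2),cv2.resize(p[240:320,425:505],(400,400),interpolation=2)[:, :300]]);cv2.imwrite('pics/crop1.png',c)
E
```

```text
bench z -0.00017919776471198023
big ((357.7181701660156, 372.66912841796875), (216.42515563964844, 28.97747230529785), 19.32986068725586) 133
mid ((522.3321533203125, 3.8687705993652344), (151.80825805664062, 17.267234802246094), 17.489896774291992) 92
small ((586.0370483398438, -123.02333068847656), (14.644207954406738, 116.24417114257812), 10.065204620361328) 47
cradle 0.004 811 [461. 281.] [ 0.4876 -0.2706  0.0083] ((491.8267517089844, -274.9093322753906), (57.16496658325195, 118.05452728271484), 69.06636047363281)
cradle 0.047 41 [465. 258.] [ 0.5335 -0.2715  0.0517] ((533.2937622070312, -272.21441650390625), (12.819580078125, 16.5963077545166), 72.79341125488281)
cradle 0.047 50 [480. 263.] [ 0.521  -0.3035  0.0513] ((521.2579345703125, -303.6028747558594), (15.395458221435547, 17.130172729492188), 61.300315856933594)
cradle 0.047 43 [456. 290.] [ 0.4623 -0.2452  0.0518] ((461.9844665527344, -246.13201904296875), (14.186784744262695, 15.96666431427002), 73.82023620605469)
cradle 0.047 52 [470. 296.] [ 0.4502 -0.2767  0.051 ] ((450.6827392578125, -276.44329833984375), (15.298941612243652, 16.83043670654297), 69.81428527832031)
cup 420 [0.5864 0.1994 0.1239] 0.1308184942162527 ((587.4107055664062, 199.70449829101562), 25.165592193603516)
```

View pics/crop1.png

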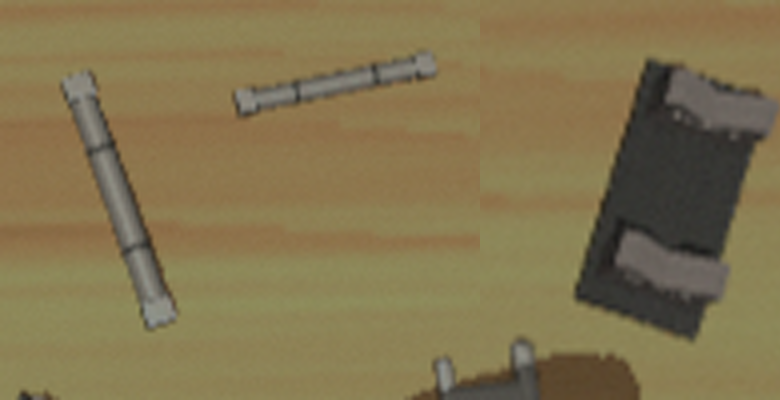

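Measured sizes: the middle spindle comes out at 151.8 x 17.3 mm, which matches 150 mm, so it is the one meant (the others are 216 and 116 mm). The cradle base is 118 x 57 mm with blocks 76 mm apart, and the cup is about 50 mm across with its top at 0.124 m, so all of these fit the description. The crop shows the middle spindle at left, the small one at upper right, and the V-blocks clear.

```bash
cat >> h.py <<'E'
from scipy.spatial.transform import Rotation as R
def go(x,y,z,yjaw=None):
    """shift mm & spin so that TCP gets to xyz, tool y along world angle yjaw (deg, mod 180)"""
    o=get_obs();M=R.from_euler('xyz',o["eef_rot"]).as_matrix();d=M.T@(np.array([x,y,z])-o["ee_pos"])*1000
    a=np.degrees(np.arctan2(M[1,1],M[0,1]));s=0
    if yjaw is not None: s=-((yjaw-a+90)%180-90)
    print("t",round(o["time_s"],2),"at",o["ee_pos"].round(4),"jaw",a.round(1),"toolx",M[:,0].round(3),"q6",o["qpos"][5].round(2),"w",round(o["grip_width"],4),"F",o["force"].round(1),"-> shift",d.round(1),"spin rad",round(np.radians(s),3))
E
python3 -c "
from h import *
go(.522,.004,.12,107.5)"
```

```text
t 0.1 at [ 0.1697 -0.5229  0.2189] jaw -72.0 toolx [-0.     0.001 -1.   ] q6 -0.07 w 0.0942 F [ 0.3  0.1 -0.1] -> shift [  99.4 -392.4 -497.7] spin rad 0.008
```

```bash
python3 -m handwheel '[[[0,-31,-39],0,-1],[[0,-62,-78],0,-1],[[0,-93,-117],0,-1],[[0,-124,-156],0,-1],[[0,-155,-196],0,-1]]' 20; python3 -m handwheel '[[[0,-31,-39],0,-1],[[0,-62,-78],0,-1],[[0,-93,-117],0,-1],[[20,-124,-156],0,-1],[[50,-150,-190],0,-1]]' 20;  python3 -c "
from h import *
go(.522,.004,.12,107.5)"
```

```text
time_s: 0.6
ee_pos: [0.3085, -0.3136, 0.219]
eef_rot: [-1.591, 1.57, 1.864]
force: [1.9, -0.6, 0.2]
grip_width: 0.0941
time_s: 1.1
ee_pos: [0.4411, -0.1152, 0.1737]
eef_rot: [2.88, 1.568, 0.052]
force: [0.1, -1.1, -0.4]
grip_width: 0.094
t 1.1 at [ 0.4411 -0.1152  0.1737] jaw -72.0 toolx [ 0.003  0.    -1.   ] q6 0.92 w 0.094 F [ 0.1 -1.1 -0.4] -> shift [  53.9  -88.4 -113.6] spin rad 0.009
```

```bash
python3 -m handwheel '[[[10,-30,-38],0,-1],[[25,-60,-76],0,-1],[[50,-88,-113],0,-1],[[74,-88,-113],0,-1],[[74,-88,-113],0,-1]]' 20; python3 - <<'E'
from h import *
go(.5223,.0039,.0155,107.5)
p,d=snap("scene","s1");cv2.imwrite("pics/s1c.png",cv2.resize(p[200:360,200:400],(800,640))[:600]);
P=cloud("scene",d);hsv=cv2.cvtColor(p,cv2.COLOR_BGR2HSV)
p0=cv2.imread("pics/scene0.png");g=(cv2.cvtColor(p0,cv2.COLOR_BGR2HSV)[...,1]<75).astype(np.uint8)
k=np.zeros_like(g);k[262:300,258:346]=1
c=max(cv2.findContours(g&k,0,2)[0],key=cv2.contourArea)
q=np.array([onz("scene",u,v,.0085)[:2] for u,v in c[:,0]]);print(cv2.minAreaRect((q*1000).astype(np.float32)))
E
```

```text
time_s: 1.6
ee_pos: [0.52, 0.0046, 0.0965]
eef_rot: [-0.462, 1.567, 2.996]
force: [-0.1, -0.1, 0.8]
grip_width: 0.0939
t 1.6 at [0.52   0.0046 0.0965] jaw -71.9 toolx [-0.004  0.001 -1.   ] q6 1.19 w 0.0939 F [-0.1 -0.1  0.8] -> shift [81.   1.5 -2.2] spin rad 0.011
((517.4354248046875, 6.186450958251953), (151.1327667236328, 24.291940689086914), 17.50844383239746)
```

View pics/s1c.png

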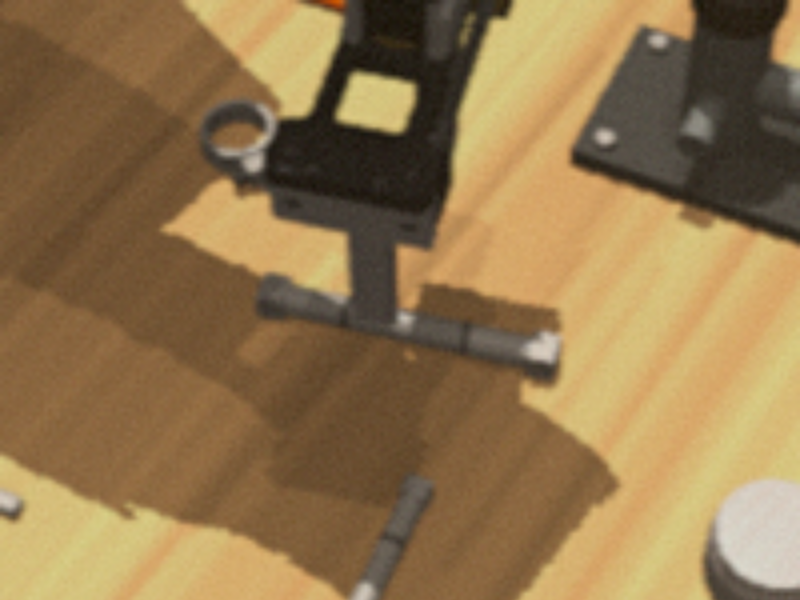

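The close look shows the fingers straddling the spindle near its middle (crop 400,320), with nothing else in the way. Descending to grip.

```bash
python3 -m handwheel '[[[30,1.5,-2],0.01,-1],[[60,1.5,-2],0.01,-1],[[75,1.5,-2],0.01,-1],[[80.5,1.5,-2],0.01,-1],[[80.5,1.5,-2],0.01,-1]]' 30; python3 -c "
from h import *
go(.5223,.0039,.0155,107.5)"
```

```text
time_s: 2.15
ee_pos: [0.5232, 0.0022, 0.0191]
eef_rot: [-0.874, 1.57, 2.571]
force: [0.1, -0.6, -0.1]
grip_width: 0.0941
t 2.15 at [0.5232 0.0022 0.0191] jaw -72.6 toolx [-0.  0. -1.] q6 1.2 w 0.0941 F [ 0.1 -0.6 -0.1] -> shift [ 3.6 -1.9  0.3] spin rad -0.001
```

```bash
python3 -m handwheel '[[[3.5,-2,0],0,-1],[[3.5,-2,0],0,0.8],[[3.5,-2,0],0,1],[[3.5,-2,0],0,1],[[3.5,-2,0],0,1]]' 40; python3 -m handwheel '[[[0,0,0],0,1],[[0,0,0],0,1],[[-5,0,0],0,1],[[-25,0,0],0,1],[[-50,0,0],0,1]]' 40; python3 -m handwheel '[[[-40,0,0],0,1],[[-70,0,0],0,1],[[-70,0,0],0,1],[[-70,0,0],0,1],[[-70,0,0],0,1]]' 40; python3 - <<'E'
from h import *
go(.4918,-.2745,.13,69.2)
p,d=snap("scene","s2");cv2.imwrite("pics/s2c.png",cv2.resize(p[140:340,200:440],(720,600)))
E
```

```text
time_s: 2.65
ee_pos: [0.5227, 0.0041, 0.0158]
eef_rot: [-1.932, 1.571, 1.514]
force: [0.2, 0.7, -0.2]
grip_width: 0.0653
time_s: 3.15
ee_pos: [0.5221, 0.0041, 0.066]
eef_rot: [-0.473, 1.569, 2.973]
force: [0.3, 0.9, 0.4]
grip_width: 0.0257
time_s: 3.65
ee_pos: [0.5217, 0.0041, 0.135]
eef_rot: [-0.422, 1.567, 3.024]
force: [0.2, 0.3, -0.5]
grip_width: 0.0003
t 3.65 at [0.5217 0.0041 0.135 ] jaw -72.6 toolx [-0.004  0.    -1.   ] q6 1.2 w 0.0003 F [ 0.2  0.3 -0.5] -> shift [  5.  256.9 111.9] spin rad 0.667
```

View pics/s2c.png

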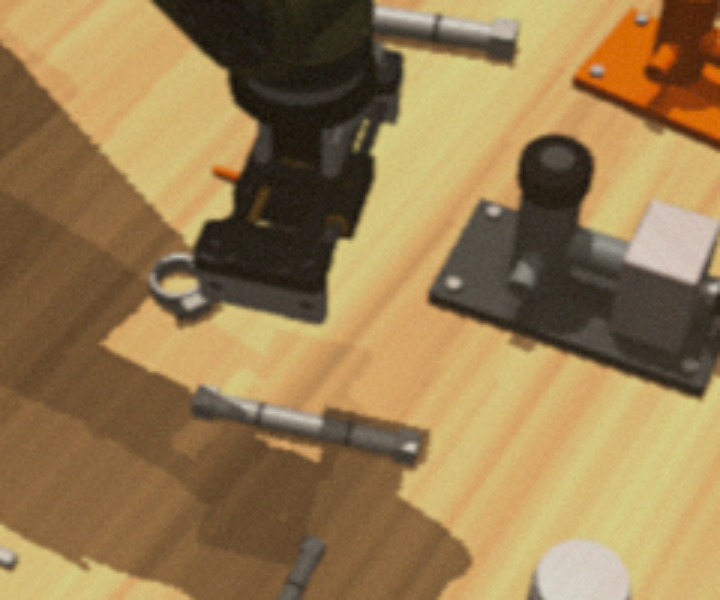

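The picture shows the fingers closed empty and the spindle still lying in place (crop 310,420): I lifted before the slow fingers had closed. I re-measure the spindle and go again with the jaws half open.

```bash
python3 -m handwheel '[[[0,0,0],0,0.1],[[30,0,0],0,0.1],[[60,0,0],0,0.1],[[90,0,0],0,0.1],[[90,0,0],0,0.1]]' 40; python3 - <<'E'
from h import *
go(.5223,.0039,.0155,107.5)
p0=cv2.imread("pics/scene0.png");p=cv2.imread("pics/s2.png")
for q in(p0,p):
    g=(cv2.cvtColor(q,cv2.COLOR_BGR2HSV)[...,1]<75).astype(np.uint8);k=np.zeros_like(g);k[262:300,258:346]=1
    c=max(cv2.findContours(g&k,0,2)[0],key=cv2.contourArea);print(cv2.minAreaRect(c),cv2.boundingRect(c))
E
```

```text
time_s: 4.2
ee_pos: [0.519, 0.0043, 0.0411]
eef_rot: [-0.383, 1.56, 3.062]
force: [-0.8, -0.3, -0.4]
grip_width: 0.0369
t 4.2 at [0.519  0.0043 0.0411] jaw -72.6 toolx [-0.011  0.001 -1.   ] q6 1.2 w 0.0369 F [-0.8 -0.3 -0.4] -> shift [25.6  1.4 -3.3] spin rad -0.002
((301.3128967285156, 280.34844970703125), (76.47042846679688, 10.196056365966797), 12.43956184387207) (264, 268, 76, 26)
((301.5588073730469, 280.73358154296875), (76.25501251220703, 10.411466598510742), 12.43956470489502) (264, 268, 76, 26)
```

```bash
python3 -m handwheel '[[[10,1,-3],0,0.1],[[20,1,-3],0,0.1],[[25,1,-3],0,0.1],[[25,1,-3],0,0.1],[[25,1,-3],0,1]]' 40; python3 -m handwheel '[[[0,0,0],0,1],[[0,0,0],0,1],[[0,0,0],0,1],[[0,0,0],0,1],[[0,0,0],0,1]]' 40; python3 -c "
from h import *
go(.5223,.0039,.0155,107.5)"
```

```text
time_s: 4.7
ee_pos: [0.5221, 0.0042, 0.0166]
eef_rot: [-0.385, 1.56, 3.06]
force: [-0.0, -0.3, 0.1]
grip_width: 0.0373
time_s: 5.2
ee_pos: [0.5223, 0.0043, 0.0169]
eef_rot: [-0.395, 1.561, 3.05]
force: [-1.0, 1.0, 5.1]
grip_width: 0.0148
t 5.2 at [0.5223 0.0043 0.0169] jaw -72.6 toolx [-0.01   0.001 -1.   ] q6 1.2 w 0.0148 F [-1.   1.   5.1] -> shift [1.4 0.4 0.1] spin rad -0.002
```

```bash
python3 -m handwheel '[[[-5,0,0],0,1],[[-20,0,0],0,1],[[-50,0,0],0,1],[[-90,0,0],0,1],[[-110,0,0],0,1]]' 40; python3 - <<'E'
from h import *
go(.4918,-.2745,.13,69.2)
p,d=snap("scene","s3");cv2.imwrite("pics/s3c.png",cv2.resize(p[140:340,200:440],(720,600)))
E
```

```text
time_s: 5.7
ee_pos: [0.5241, 0.0041, 0.1299]
eef_rot: [-0.395, 1.564, 3.051]
force: [0.1, 0.3, -3.1]
grip_width: 0.0148
t 5.7 at [0.5241 0.0041 0.1299] jaw -72.6 toolx [-0.007  0.001 -1.   ] q6 1.2 w 0.0148 F [ 0.1  0.3 -3.1] -> shift [-1.000e-01  2.562e+02  1.141e+02] spin rad 0.667
```

View pics/s3c.png

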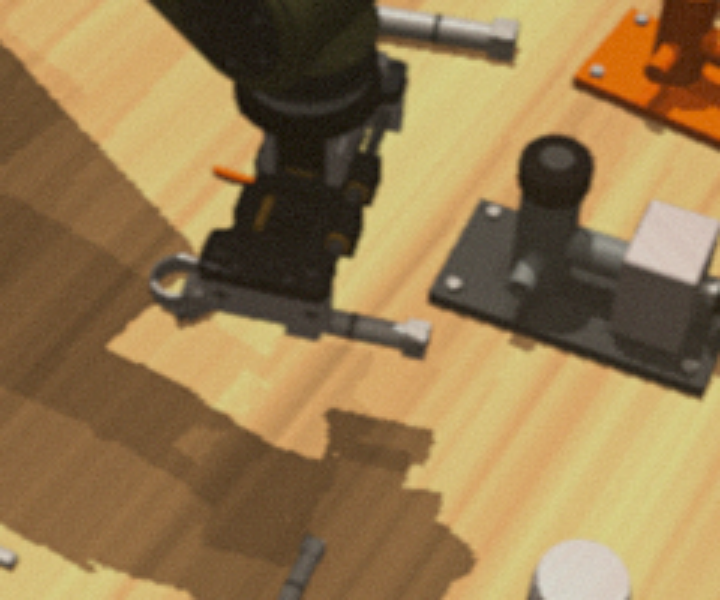

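The spindle is held and lifted: its square end shows beyond the fingers at crop (410,335). Carrying it over the cradle.

```bash
python3 -m handwheel '[[[0,43,19],0.1,1],[[0,86,38],0.2,1],[[0,130,57],0.3,1],[[0,174,76],0.4,1],[[0,215,95],0.5,1]]' 40; python3 -m handwheel '[[[0,18,12],0.08,1],[[0,34,25],0.167,1],[[0,34,25],0.167,1],[[0,34,25],0.167,1],[[0,34,25],0.167,1]]' 40; python3 -c "
from h import *
go(.4918,-.2745,.08,69.2)"
```

```text
time_s: 6.25
ee_pos: [0.4978, -0.2314, 0.131]
eef_rot: [0.015, 1.566, 2.956]
force: [0.5, -0.0, -3.3]
grip_width: 0.0147
time_s: 6.75
ee_pos: [0.4669, -0.2591, 0.1308]
eef_rot: [0.132, 1.565, 2.908]
force: [1.0, 0.9, -2.5]
grip_width: 0.0151
t 6.75 at [ 0.4669 -0.2591  0.1308] jaw -110.9 toolx [-0.005  0.001 -1.   ] q6 1.36 w 0.0151 F [ 1.   0.9 -2.5] -> shift [ 50.7   5.5 -29. ] spin rad -0.002
```

```bash
python3 -m handwheel '[[[0,3,-15],0,1],[[10,5.5,-29],0,1],[[20,5.5,-29],0,1],[[25,5.5,-29],0,1],[[25,5.5,-29],0,1]]' 40; python3 - <<'E'
from h import *
go(.4918,-.2745,.0564,69.2)
p,d=snap("scene","s4");cv2.imwrite("pics/s4c.png",cv2.resize(p[300:460,120:320],(750,600)))
p,d=snap("top","t4")
P=cloud("top",d);Z=P[...,2]
E
```

```text
time_s: 7.25
ee_pos: [0.4913, -0.2737, 0.1047]
eef_rot: [0.041, 1.563, 2.819]
force: [-0.1, -0.2, -2.7]
grip_width: 0.0149
t 7.25 at [ 0.4913 -0.2737  0.1047] jaw -110.9 toolx [-0.007  0.002 -1.   ] q6 1.36 w 0.0149 F [-0.1 -0.2 -2.7] -> shift [48.3  0.5 -1.1] spin rad -0.001
```

View pics/s4c.png

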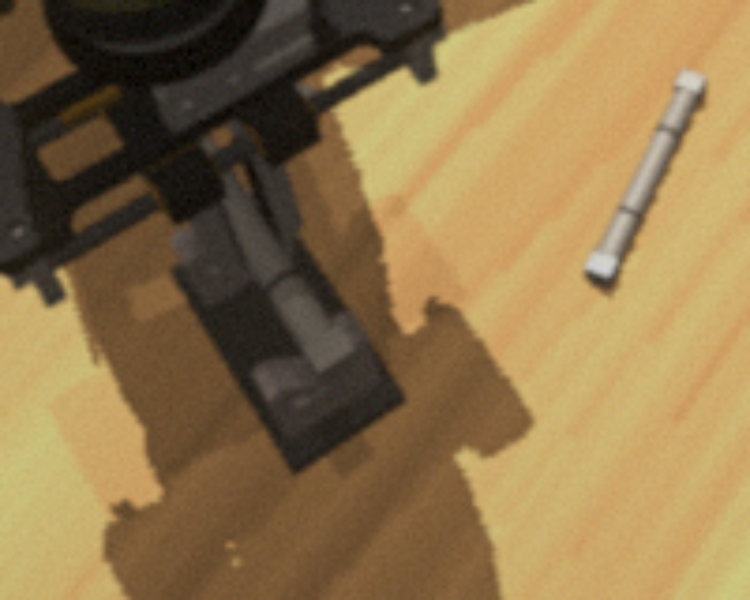

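```bash
python3 -c "
import cv2
p=cv2.imread('pics/t4.png');cv2.imwrite('pics/t4c.png',cv2.resize(p[220:340,390:550],(800,600)))"
```

```text
(no output)
```

View pics/t4c.png

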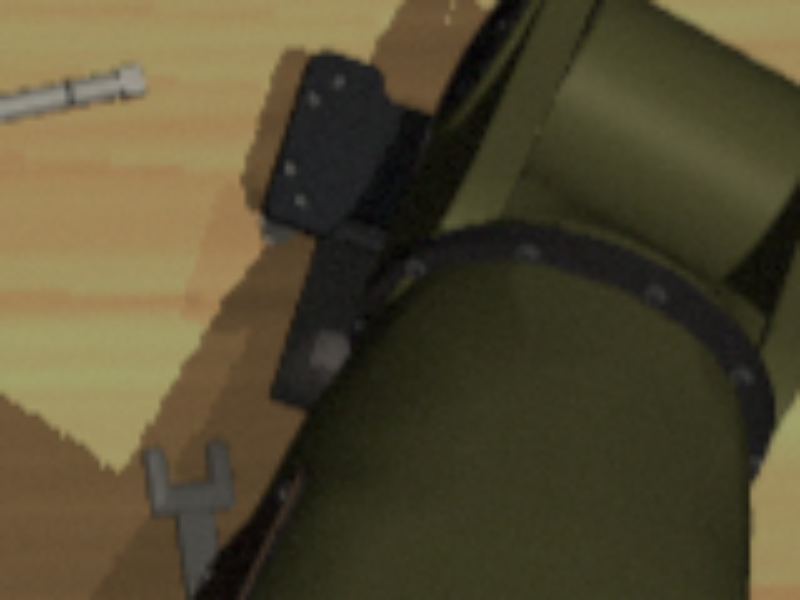

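In the scene picture the spindle hangs over the blocks, aligned with the base, with its front end at crop (330,345). The top camera is blocked by the arm. I check the front end's position in depth.

```bash
python3 - <<'E'
from h import *
d=np.load("pics/s4.npy");P=cloud("scene",d)
a=np.radians(-20.8);ax=np.array([np.cos(a),np.sin(a),0]);n=np.array([-ax[1],ax[0],0]);c=np.array([.4918,-.2745,0])
Q=P-c;L=Q@ax*1000;W=Q@n*1000;Z=P[...,2]*1000
for lo,hi in((20,35),(35,50),(50,60),(62,70),(60,100)):
    k=(L>lo)&(L<hi)&(abs(W)<20)&(Z>75)&(Z<125);print(lo,hi,k.sum(),np.percentile(L[k],[0,50,95,100]).round(1),"W",np.percentile(W[k],[2,50,98]).round(1),"Z",np.percentile(Z[k],[2,50,98]).round(1))
d0=np.load("pics/scene0.npy");P=cloud("scene",d0);Q=P-c;L=Q@ax*1000;W=Q@n*1000;Z=P[...,2]*1000
k=(abs(L)<70)&(abs(W)<40)&(Z>4)&(Z<11);print("base",np.percentile(L[k],[1,99]),np.percentile(W[k],[1,99]))
for s in(1,-1):
    k=(abs(L-s*38)<15)&(abs(W)<30)&(Z>44);print(k.sum(),np.percentile(L[k],[2,98]).round(1),np.percentile(W[k],[2,98]).round(1),Z[k].max().round(1))
    k&=Z>52.5;print("top L",np.percentile(L[k],[5,95]).round(1))
E
```

```text
20 35 99 [20.1 27.5 34.3 34.6] W [-6.9  0.3  8.2] Z [ 97.9 102.4 105.6]
35 50 94 [35.4 42.2 48.8 49.8] W [-6.9  0.1  8. ] Z [ 96.7 102.6 105.3]
50 60 65 [50.2 54.6 59.3 59.9] W [-7.5  0.4  8.1] Z [ 98.  103.6 105.8]
62 70 73 [62.  66.7 69.8 70. ] W [-7.6  0.8  8.7] Z [ 89.5 104.2 106.7]
60 100 142 [60.1 68.6 71.  72.2] W [-7.6  0.3  8.9] Z [ 89.3 103.2 106.6]
base [-53.90643336  56.45514886] [-28.76743229  26.66181387]
232 [28.2 45.2] [-24.2  21.9] 57.0
top L [29.4 43.7]
207 [-47.5 -30.8] [-24.   22.3] 56.3
top L [-46.8 -31.4]
```

Relative to the blocks as seen in the same view, the spindle sits about 2 mm short along its axis and 1 mm to the side. I correct both while lowering.

```bash
python3 -c "
from h import *
go(.4933,-.2759,.0564,69.2)"
```

```text
t 7.35 at [ 0.4918 -0.2743  0.1059] jaw -110.9 toolx [-0.005  0.001 -1.   ] q6 1.36 w 0.0146 F [ 1.   0.6 -2.5] -> shift [49.5  0.9 -2.2] spin rad -0.002
```

```bash
python3 -m handwheel '[[[15,1,-2],0,1],[[30,1,-2],0,1],[[40,1,-2],0,1],[[46,1,-2],0,1],[[46,1,-2],0,1]]' 40; python3 -c "
from h import *
go(.4933,-.2759,.0564,69.2)"
```

```text
time_s: 7.85
ee_pos: [0.4926, -0.2756, 0.0587]
eef_rot: [0.049, 1.564, 2.826]
force: [-0.1, -0.2, -2.5]
grip_width: 0.0147
t 7.85 at [ 0.4926 -0.2756  0.0587] jaw -110.9 toolx [-0.007  0.002 -1.   ] q6 1.36 w 0.0147 F [-0.1 -0.2 -2.5] -> shift [ 2.3  0.  -0.8] spin rad -0.002
```

```bash
python3 -m handwheel '[[[1,0,-0.5],0,1],[[2,0,-0.5],0,1],[[3,0,-0.5],0,1],[[3,0,-0.5],0,1],[[3,0,-0.5],0,1]]' 40; python3 -c "
from h import *
go(.4933,-.2759,.0564,69.2)"
```

```text
time_s: 8.35
ee_pos: [0.4933, -0.2761, 0.0564]
eef_rot: [0.14, 1.565, 2.916]
force: [-1.9, -1.6, 5.3]
grip_width: 0.0148
t 8.35 at [ 0.4933 -0.2761  0.0564] jaw -110.9 toolx [-0.006  0.001 -1.   ] q6 1.36 w 0.0148 F [-1.9 -1.6  5.3] -> shift [ 0.  -0.2  0.1] spin rad -0.002
```

Contact at the expected height, so I release and rise straight up.

```bash
python3 -m handwheel '[[[0,0,0],0,0.4],[[0,0,0],0,0.2],[[0,0,0],0,0.2],[[0,0,0],0,0.2],[[0,0,0],0,0.2]]' 40; python3 -m handwheel '[[[-15,0,0],0,0],[[-40,0,0],0,0],[[-80,0,0],0,-0.2],[[-120,0,0],0,-0.2],[[-150,0,0],0,-0.2]]' 40; python3 -c "
from h import *
go(.5868,.1995,.20)"
```

```text
time_s: 8.85
ee_pos: [0.4933, -0.2761, 0.0563]
eef_rot: [0.12, 1.565, 2.897]
force: [-0.2, 0.2, -0.1]
grip_width: 0.0378
time_s: 9.35
ee_pos: [0.4944, -0.2764, 0.2102]
eef_rot: [0.411, 1.567, -3.096]
force: [-0.8, -0.1, 0.6]
grip_width: 0.0563
t 9.35 at [ 0.4944 -0.2764  0.2102] jaw -110.9 toolx [-0.003 -0.    -1.   ] q6 1.36 w 0.0563 F [-0.8 -0.1  0.6] -> shift [   9.8 -477.5   83.4] spin rad 0.0
```

```bash
python3 -m handwheel '[[[0,-48,8],-0.14,-0.5],[[0,-96,16],-0.28,-0.5],[[0,-144,24],-0.42,-0.5],[[0,-192,33],-0.56,-0.5],[[0,-240,42],-0.7,-0.5]]' 40;  python3 -c "
from h import *
go(.5868,.1995,.20,-16)"
```

```text
time_s: 9.85
ee_pos: [0.5408, -0.0352, 0.2114]
eef_rot: [-0.208, 1.569, -3.009]
force: [0.7, -0.5, 0.0]
grip_width: 0.0705
t 9.85 at [ 0.5408 -0.0352  0.2114] jaw -70.5 toolx [-0.002 -0.    -1.   ] q6 1.1 w 0.0705 F [ 0.7 -0.5  0. ] -> shift [  11.2 -205.9 -121.8] spin rad -0.951
```

```bash
python3 -m handwheel '[[[0,-42,-24],-0.14,-0.5],[[0,-84,-49],-0.28,-0.5],[[0,-126,-73],-0.42,-0.5],[[0,-168,-98],-0.56,-0.5],[[8,-206,-122],-0.7,-0.5]]' 40;  python3 - <<'E'
from h import *
go(.5868,.1995,.20,-16)
p,d=snap("top","t5");P=cloud("top",d);p,d=snap("scene","s5");S=cloud("scene",d)
a=np.radians(-20.8);ax=np.array([np.cos(a),np.sin(a),0]);n=np.array([-ax[1],ax[0],0]);c=np.array([.4918,-.2745,0])
for nm,P in(("top",P),("scene",S)):
    Q=P-c;L=Q@ax*1000;W=Q@n*1000;Z=P[...,2]*1000
    k=(abs(L)<100)&(abs(W)<14)&(Z>35)&(Z<90);print(nm,k.sum(),"L",np.percentile(L[k],[0,1,99,100]).round(1))
    for lo,hi in((-74,-62),(-58,-48),(-20,20),(48,58),(62,74)):
        k2=k&(L>lo)&(L<hi);print(lo,k2.sum(),"W",np.median(W[k2]).round(1),"Ztop",np.percentile(Z[k2],90).round(1))
    C=P[(abs(P[...,0]-.587)<.035)&(abs(P[...,1]-.2)<.035)&(P[...,2]>.115)&(P[...,2]<.13)]
    print("cup",len(C),cv2.minEnclosingCircle((C[:,:2]*1000).astype(np.float32)) if len(C) else 0)
C=cloud("scene",np.load("pics/scene0.npy"));C=C[(abs(C[...,0]-.587)<.035)&(abs(C[...,1]-.2)<.035)&(C[...,2]>.117)&(C[...,2]<.135)];print("cup scene0",len(C),cv2.minEnclosingCircle((C[:,:2]*1000).astype(np.float32)),C.mean(0))
t=cv2.resize(cv2.imread('pics/t5.png')[230:330,400:520],(400,333));s=cv2.resize(cv2.imread('pics/s5.png')[320:440,140:260],(333,333));cv2.imwrite('pics/c5.png',np.hstack([t,s]))
E
```

```text
time_s: 10.35
ee_pos: [0.5872, 0.2022, 0.2055]
eef_rot: [2.739, 1.57, 0.645]
force: [1.3, -1.0, 1.1]
grip_width: 0.0703
t 10.35 at [0.5872 0.2022 0.2055] jaw -30.0 toolx [ 0.001  0.001 -1.   ] q6 0.8 w 0.0703 F [ 1.3 -1.   1.1] -> shift [5.5 1.  2.5] spin rad -0.244
top 630 L [-75.  -74.2  73.2  74.7]
-74 56 W 2.2 Ztop 58.0
-58 34 W 1.2 Ztop 58.0
-20 137 W 1.1 Ztop 57.3
48 33 W -0.1 Ztop 55.5
62 50 W 2.0 Ztop 58.8
cup 0 0
scene 1107 L [-76.9 -74.5  73.5  74.6]
-74 79 W -2.0 Ztop 57.6
-58 56 W -1.2 Ztop 56.4
-20 226 W -1.7 Ztop 56.3
48 61 W -1.8 Ztop 56.4
62 127 W -1.7 Ztop 57.1
cup 406 ((586.7838745117188, 199.7498321533203), 25.76605987548828)
cup scene0 389 ((587.2850952148438, 199.63211059570312), 26.059158325195312) [0.58763209 0.19692926 0.12333154]
```

View pics/c5.png

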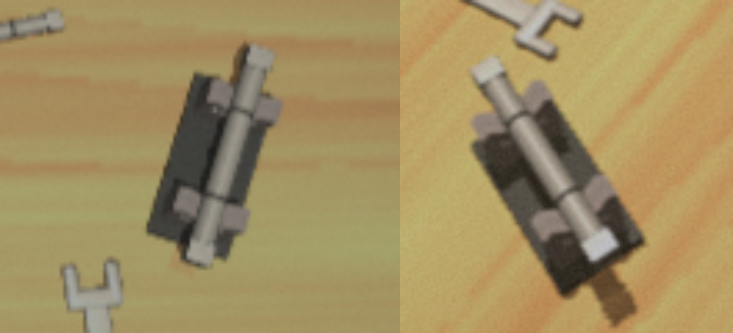

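Picture 9 shows the spindle lying in both notches. Depth puts its ends at -75/+75 mm about the seat and its top at 56 mm, i.e. centre at 48 mm and level. Now the cup: both cameras agree on (0.587, 0.1997).

```bash
python3 -m handwheel '[[[0,1,2.5],-0.14,-0.5],[[20,1,2.5],-0.24,-0.5],[[45,1,2.5],-0.24,-0.5],[[65,1,2.5],-0.24,-0.5],[[65,1,2.5],-0.24,-0.5]]' 30;  python3 -c "
from h import *
go(.587,.1997,.109,-16)"
```

```text
time_s: 10.95
ee_pos: [0.5849, 0.2007, 0.1363]
eef_rot: [-1.144, 1.564, -2.996]
force: [-0.4, -0.1, 0.1]
grip_width: 0.0707
t 10.95 at [0.5849 0.2007 0.1363] jaw -16.1 toolx [-0.007 -0.001 -1.   ] q6 0.55 w 0.0707 F [-0.4 -0.1  0.1] -> shift [27.3  2.5  0.3] spin rad -0.003
```

```bash
python3 -m handwheel '[[[10,2.5,0],0,-0.5],[[20,2.5,0],0,-0.5],[[27,2.5,0],0,-0.5],[[27,2.5,0],0,-0.5],[[27,2.5,0],0,0]]' 25; python3 -m handwheel '[[[0,0,0],0,0.3],[[0,0,0],0,0.3],[[0,0,0],0,0.3],[[0,0,0],0,0.3],[[0,0,0],0,0.3]]' 25; python3 -c "
from h import *
go(.587,.1997,.109,-16);print(get_obs()['moment'])"
```

```text
time_s: 11.45
ee_pos: [0.5872, 0.2, 0.1096]
eef_rot: [-1.144, 1.564, -2.996]
force: [0.3, 0.4, -0.4]
grip_width: 0.0656
time_s: 11.95
ee_pos: [0.5873, 0.2001, 0.11]
eef_rot: [-1.16, 1.565, -3.012]
force: [-1.6, 0.4, 5.1]
grip_width: 0.0474
t 11.95 at [0.5873 0.2001 0.11  ] jaw -16.1 toolx [-0.006 -0.001 -1.   ] q6 0.55 w 0.0474 F [-1.6  0.4  5.1] -> shift [ 1.  -0.2  0.5] spin rad -0.002
[-0.02079845  0.04184906  0.01669149]
```

Gripped at 47.4 mm. I try one direction gently and watch the moment.

```bash
python3 -m handwheel '[[[0,0,0],0.08,0.3],[[0,0,0],0.16,0.3],[[0,0,0],0.24,0.3],[[0,0,0],0.3,0.3],[[0,0,0],0.3,0.3]]' 25; python3 -c "
from h import *
go(.587,.1997,.109,-16);print(get_obs()['moment'])"
```

```text
time_s: 12.45
ee_pos: [0.5874, 0.2001, 0.11]
eef_rot: [-0.872, 1.565, -3.026]
force: [-0.2, 0.1, 1.9]
grip_width: 0.0477
t 12.45 at [0.5874 0.2001 0.11  ] jaw -33.4 toolx [-0.006 -0.001 -1.   ] q6 0.85 w 0.0477 F [-0.2  0.1  1.9] -> shift [ 1.  -0.1  0.6] spin rad -0.303
[-0.01376703 -0.03574472 -0.01052488]
```

Almost no moment (0.01 N m), so the cup seems to turn freely this way. Continuing towards 75 degrees.

```bash
python3 -m handwheel '[[[0,0,0],0.12,0.3],[[0,0,0],0.24,0.3],[[0,0,0],0.36,0.3],[[0,0,0],0.48,0.3],[[0,0,0],0.6,0.3]]' 25; python3 -m handwheel '[[[0,0,0],0.12,0.3],[[0,0,0],0.24,0.3],[[0,0,0],0.36,0.3],[[0,0,0],0.41,0.3],[[0,0,0],0.41,0.3]]' 25; python3 -c "
from h import *
go(.587,.1997,.109,-16);print(get_obs()['moment'])"
```

```text
time_s: 12.95
ee_pos: [0.5873, 0.2002, 0.1101]
eef_rot: [-0.289, 1.565, -3.045]
force: [-1.2, 0.3, 2.3]
grip_width: 0.0474
time_s: 13.45
ee_pos: [0.5873, 0.2003, 0.1101]
eef_rot: [0.102, 1.565, -3.063]
force: [0.7, -0.2, 1.1]
grip_width: 0.0474
t 13.45 at [0.5873 0.2003 0.1101] jaw -91.4 toolx [-0.006 -0.    -1.   ] q6 1.86 w 0.0474 F [ 0.7 -0.2  1.1] -> shift [1.1 0.6 0.2] spin rad -1.315
[0.12578086 0.04054267 0.00748781]
```

```bash
python3 -m handwheel '[[[-1,0,0],0,0.3],[[-3,0,0],0,0.3],[[-5,0,0],0,0.3],[[-6,0,0],0,0.3],[[-6,0,0],0,0.3]]' 25; python3 -c "
from h import *
print(get_obs()['moment'],get_obs()['force'])
p,d=snap('scene','s6');S=cloud('scene',d);S0=cloud('scene',np.load('pics/scene0.npy'))
cv2.imwrite('pics/s6c.png',np.hstack([cv2.resize(x[160:260,330:450],(400,333)) for x in (cv2.imread('pics/scene0.png'),p)]))"
```

```text
time_s: 13.95
ee_pos: [0.5874, 0.2003, 0.1163]
eef_rot: [0.099, 1.565, -3.066]
force: [0.3, 0.9, -0.6]
grip_width: 0.0476
[0.07080041 0.03887219 0.0345627 ] [ 0.30084729  0.86891634 -0.62386808]
```

View pics/s6c.png

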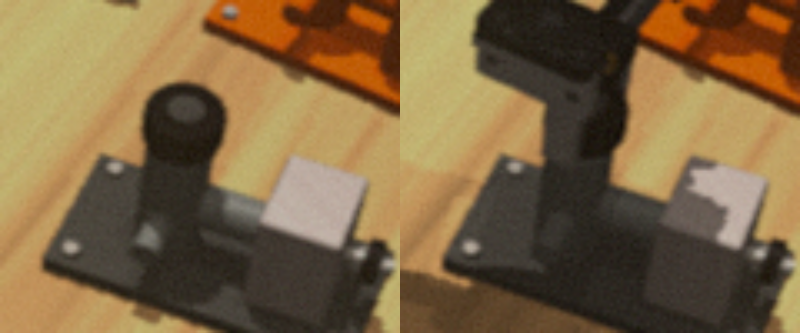

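The cup is mostly hidden behind the finger in the right-hand view. The wrist force after 6 mm of lift is -0.6 N, just the cup's own weight, where a locked cup would stop at 2 mm and pull harder. Lifting it straight out.

```bash
python3 -m handwheel '[[[-10,0,0],0,0.3],[[-22,0,0],0,0.3],[[-34,0,0],0,0.3],[[-46,0,0],0,0.3],[[-58,0,0],0,0.3]]' 25; python3 -m handwheel '[[[-10,0,0],0,0.3],[[-20,0,0],0,0.3],[[-25,0,0],0,0.3],[[-25,0,0],0,0.3],[[-25,0,0],0,0.3]]' 25; python3 - <<'E'
from h import *
go(.587,.1997,.109,-16)
p,d=snap('scene','s7');t,_=snap('top','t7')
cv2.imwrite('pics/s7c.png',np.hstack([cv2.resize(p[100:260,320:480],(400,400)),cv2.resize(t[160:390,230:510],(400,400))]))
S=cloud('scene',d);k=(np.hypot(S[...,0]-.587,S[...,1]-.2)<.03)&(S[...,2]>.08);print(np.histogram(S[k][:,2],bins=np.arange(.08,.24,.01)))
E
```

```text
time_s: 14.5
ee_pos: [0.5878, 0.2003, 0.1756]
eef_rot: [0.079, 1.566, -3.086]
force: [0.2, -0.4, -1.5]
grip_width: 0.0473
time_s: 15.0
ee_pos: [0.5877, 0.2003, 0.2002]
eef_rot: [0.108, 1.565, -3.057]
force: [-0.7, -0.2, -0.7]
grip_width: 0.0475
t 15.0 at [0.5877 0.2003 0.2002] jaw -91.3 toolx [-0.006 -0.    -1.   ] q6 1.86 w 0.0475 F [-0.7 -0.2 -0.7] -> shift [91.2  0.5  0.2] spin rad -1.315
(array([144, 164,  35,   0,   0,   0,   0,   0,  33,  12,   2,  51,  68,
       224,  23]), array([0.08, 0.09, 0.1 , 0.11, 0.12, 0.13, 0.14, 0.15, 0.16, 0.17, 0.18,
       0.19, 0.2 , 0.21, 0.22, 0.23]))
```

View pics/s7c.png

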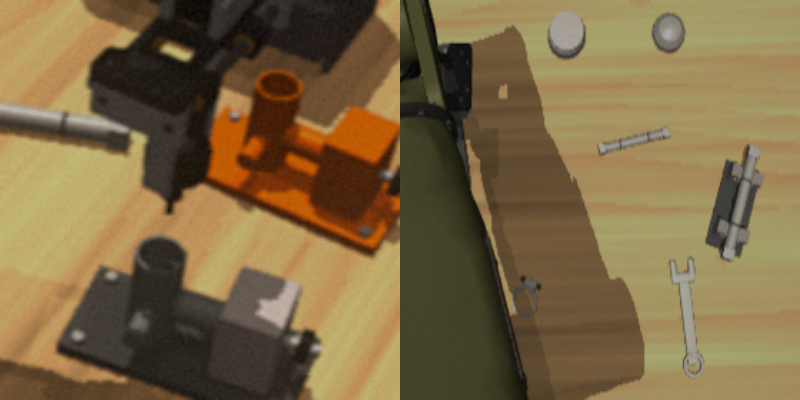

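Picture 11: the shell is empty and open, at (160,245). The cup is in the gripper with its stem tip showing at (170,205), about 90 mm up. The spindle is still lying in the V-blocks, and the tin, bell, seat clamp and wrench look undisturbed. Handing in.

```bash
python3 -c "
from station import *
print(hand_in())"
```

```text
the job is handed in; nothing more can be done
None
```

The spindle is lying in both V-blocks, and the cup is out of the shell and held in the gripper about 90 mm above its seat. I handed in at about 15 s of the 61 s allowed.

- **Spindle:** The first grasp closed empty because I lifted before the fingers had shut. The spindle did not move, and the second grasp held. After release, depth from both cameras put its ends at about -75 and +75 mm around the seat. Its shaft top read about 56–57 mm, so the centre is at about 48 mm, as required. One noisy point in the top view read 55.5 mm.
- **Cup:** I tried clockwise (seen from above) first, and it turned with almost no moment, so I went on to 75° and never needed the other direction. Lifting 6 mm showed only about 0.6 N, the cup's own weight. The last picture shows the shell empty, and the gripper reads 47.5 mm across the cup.
- **Bystanders:** The last top view shows the tin, bell, seat clamp and wrench apparently undisturbed. I judged this by eye rather than by measurement. The arm hid the hex key in that view, so I did not check it, but nothing came down near it.

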